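Tip a tray of dead parts into the scrap hopper

TASK

Slide the scrap hopper's shutter open all the way, until it meets its stop, and leave it open. Then pick up the tray of dead parts by its handle tab and tip it over the hopper's mouth so that all four parts fall in, and set the empty tray back down flat and upright on the bench. Leave the flux jar, the solder spool and the screwdriver where they are.

Things in the scene. Friction and masses are not known exactly. Their poses are not given: they have to be found in the camera images.
- hopper: Scrap hopper fixed to the bench: open-topped bare steel box, 200 mm (its x) by 210 mm (its y), 100 mm high, walls 5 mm (mouth 190 x 200 mm). Origin: centre of its underside; z up. A shutter covers the mouth and slides out on side rails to the hopper's own +x (away from the robot); rails run from x = -100 to +300 mm.
- hopper_mouth (a point): Centre of the hopper's mouth, at rim height, 100 mm above the bench.
- shutter (a joint): Travel of the aluminium shutter in m: 0 = mouth fully covered, 0.18 = at its stop, mouth uncovered. It slides stiffly (about 3 N) along the hopper's +x. The 4 mm plate lies on the rim, top face 104 mm above the bench.
- shutter_bar (a point): Middle of the black upright grip bar on the shutter's edge nearest the robot: 10 mm thick (hopper x), 110 mm wide (hopper y), standing 40 mm above the plate, 104 to 144 mm above the bench; this point is 130 mm above it. With the shutter open the bar is at hopper x = +95 mm, the far edge of the mouth.
- tray: Loose grey plastic tipping tray, 0.25 kg, 150 x 150 mm, floor 4 mm thick. Origin: centre of its underside, z up. Side walls (y = +-73 mm, 4 mm thick) 35 mm high; back wall at x = -73 mm, 40 mm high; the +x end is open for pouring. Four parts, 0.4 kg together, stand on it; they slide out once the +x end is tipped down 50 to 75 degrees.
- tray_tab (a point): Grip point on the flat handle tab: tray x = -88, z = 66 mm, mid-thickness, axes of the tray. The tab is 5 mm thick, 70 mm wide (tray y), 55 mm long, rises from the back wall's top (x = -73, z = 40 mm) and leans 30 degrees outwards to the tray's -x; the point is 30 mm up along it. Grip with the fingers pointing down along the leaning tab, one on each face.
- tray_lip (a point): Middle of the tray's open pouring edge, at floor height (tray x = +75, z = 4 mm); axes of the tray.
- charger_a: Dead white plug-in charger in the tray, 50 x 44 x 28 mm block with two 15 mm pins out of its own +y end; origin in the middle of its 64 mm overall length.
- charger_b: Dead black plug-in charger in the tray, same shape as the white one.
- transformer: Transformer in the tray, 60 (its y) x 40 x 40 mm, dark iron core with copper coil; origin in its middle.
- heatsink: Finned aluminium heat sink in the tray, 62 (its y) x 42 x 26 mm; origin in its middle.
- jar: Bystander: white flux jar, 56 mm diameter, 60 mm high; origin at the centre of its base.
- spool: Bystander: steel-grey solder spool standing on end, 60 mm diameter, 45 mm high; origin at the centre of its base.
- driver: Bystander: screwdriver with black handle 150 mm long, lying on the bench; origin at its middle underside.
Not all that is in view belongs to the job. What is shaped like the charger_b but green or pink is not meant.

How it is judged:
By the outcome, as a careful person would: the job done as asked, in the order asked, and still so for the second after the job is handed in, with the robot touching nothing.
It also fails if it takes over 72 s, if anything falls off the work surface, if the arm or the gripper's body presses on something with over 40 N, if the wrist force passes 120 N, or if a joint passes its speed limit or range.

ROBOT

A 6-joint arm with a two-finger parallel gripper is mounted at the origin on the work surface. World frame = base frame: x ahead of the robot, y to its left, z up, the work surface at z = 0. Lengths are in m, angles in rad, forces in N, time in s.
With the tool pointing down it reaches from about 0.375 to 0.9 m from the base axis. Payload 3.1 kg.
Tool frame: the origin (TCP) lies on the centre line of the jaws, within the pads' length; the fingertips stand 19 mm ahead of it and the grasp point (between the pads) is the TCP; z points along the fingers, y is the line along which they close (so a half turn about z gives the same grasp; the last joint's range is limited). The gripper opens to 85 mm and grips with 20 to 120 N. Pads are 22 mm wide; open, the fingers measure 114 mm over their backs; the gripper's body (76 mm by 85 mm) begins 54 mm behind the grasp point. The pads swing forward as they close: fully open they stand 13 mm farther back than shut.
Start: joints at [-1.435, 0.527, 1.433, -0, 1.181, -0.178], TCP at [0.193, -0.594, 0.25] pointing down, gripper open.
Joint ranges: [-3.08, 3.08], [-0.75, 2.2], [0.22, 2.44], [-1.43, 4.57], [0, 2.65], [-2.85, 2.85]. Speed limits (rad/s): [2.79, 2.79, 3.14, 3.14, 3.14, 3.14].

INTERFACE

Orientations are given as a unit quaternion [x, y, z, w].
In Python, from station import manip, cams, sign_off gives the robot as it stands.
- The arm moves only by the tool carry_out, never from a script. Its argument "targets" is a list that holds one entry, the list of rows, each a list of 7 numbers: the shift along the tool's x, y, z in cm, then the turn, a rotation vector about the tool's x, y, z in degrees, then the finger opening in cm, from 0 to 8.54. A call has 1 to 12 rows; each row is the pose to reach, as a shift and turn from the pose commanded when the call began, along the tool's axes at that moment; what a row does not reach only later rows make up. A row lasts 1/12 s, in which the tool goes at most 41.7 mm and 7.16 degrees, less where a joint would pass 70% of its speed; a pose out of reach is approached as far as the arm can. A call with a gripper value outside its range is refused whole. The fingers move at their own pace and stop on an object; "force" is the grip in N (left out, the last holds). Time passes only in rows, so rows that repeat a pose let the fingers close. It gives the time, the measured TCP pose, the force, the opening and the grip force at its end, in the units of the state.
- manip.sense(): the state, without advancing time (a new reading comes with each control period).
- cams.snapshot(name): name is "side" or "top"; returns the picture (384x512x3 uint8, red, green, blue); there is no depth.
- cams.camera_info(name): a dict with "K" (3x3 intrinsics, pixels), "T" (4x4, takes a point from camera to world coordinates). Camera axes: x right, y down, z forward; pixel columns grow to the right and rows downward; lengths in m; the calibration is good to about 2 mm. A picture is of the moment at which its call begins. camera_info takes no time and is no camera call.
- sign_off(): hands the job in; it is judged then, once.
The state is a dict: "t": time; "q": joint angles; "qd": joint speeds; "tau": joint torques, N m; "tcp_pos": TCP position; "tool_rot": TCP orientation; "force": force on the tool from outside, world axes, zero at the start; "ft_torque": the same for the moment, N m; "finger_gap": opening from 0.0 (shut) to 1.0 (fully open); "gripper_force": force on a finger pad.
Only numpy, scipy, OpenCV 4.12 (cv2) and the standard library are available. Lean on these libraries where they do the work, as an engineer would, in place of code of your own. Each camera call takes 0.05 s, during which the arm holds its last target. There are 200 camera calls.

## Working session

There is one attempt and no reset: what is moved stays moved. The work goes in short steps, Python scripts to look and compute and a tool call to move; the robot and the scene stay as the last step left them, time stands still between calls to the robot, and variables do not carry over. Pictures are saved under pics/ and viewed, at most 13 in all, crops included, and the job is handed in when it is done.

Besides the shell and the picture viewer there is one more tool, called after "Call:" in YAML: its name, and indented under it one key for each argument. carry_out: Moves the arm, as the interface text tells. Its arguments: {"type":"object","properties":{"targets":{"type":"array"},"force":{"type":"number"}},"required":["targets"]}

```bash
ls; mkdir -p pics; python3 - <<'E'
from station import manip,cams
import cv2,numpy as np
for n in("side","top"):
    im=cams.snapshot(n); cv2.imwrite(f"pics/{n}0.png",im[:,:,::-1]); i=cams.camera_info(n); print(n,np.round(i["K"],1).tolist(),np.round(i["T"],3).tolist())
s=manip.sense(); print(s)
E
```

```text
pics
side [[371.5, 0.0, 256.5], [0.0, 371.5, 193.0], [0.0, 0.0, 1.0]] [[-0.955, -0.169, 0.242, 0.261], [-0.295, 0.587, -0.754, 0.785], [-0.015, -0.792, -0.611, 0.769], [0.0, 0.0, 0.0, 1.0]]
top [[453.6, 0.0, 252.1], [0.0, 453.6, 193.1], [0.0, 0.0, 1.0]] [[0.004, -0.998, 0.063, 0.447], [-1.0, -0.003, 0.021, -0.048], [-0.021, -0.063, -0.998, 1.222], [0.0, 0.0, 0.0, 1.0]]
{'t': 0.1, 'q': array([-1.43551958e+00,  5.28361462e-01,  1.43376873e+00, -1.08523291e-05,
        1.18141219e+00, -1.78473987e-01]), 'qd': array([ 9.56288804e-04, -2.06119480e-03, -3.85494321e-03, -5.55685596e-04,
       -5.50542426e-06,  1.03276228e-03]), 'tau': array([-7.48916227e-04, -4.43305063e+01, -1.78586537e+01, -2.66957804e-04,
        3.89620327e-03,  7.07526709e-06]), 'tcp_pos': array([ 0.19285042, -0.59386502,  0.24944039]), 'tool_rot': array([ 9.87719482e-01,  1.56234677e-01,  1.60373085e-05, -9.74746240e-04]), 'force': array([-0.23725938, -0.65012438, -0.4029114 ]), 'ft_torque': array([-0.00733301, -0.01161392, -0.0555316 ]), 'gripper_force': 0.0, 'finger_gap': 1.0041264698019392}
```

View pics/top0.png

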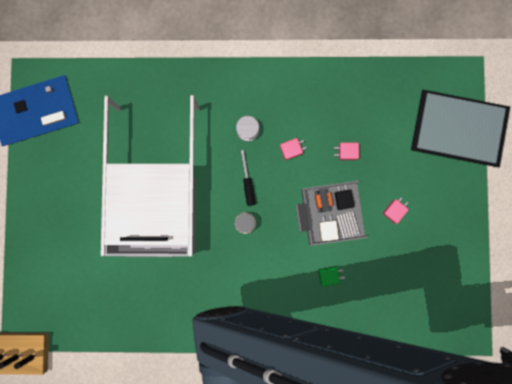

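View pics/side0.png

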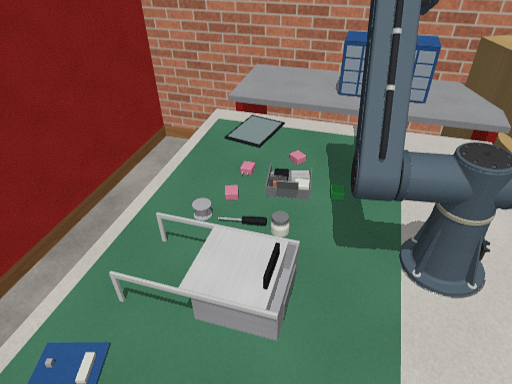

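```bash
python3 - <<'E'
import cv2,numpy as np
a=cv2.imread("pics/top0.png"); b=cv2.imread("pics/side0.png")
f=lambda im,x,y,w,h,W,H:cv2.resize(im[y:y+h,x:x+w],(W,H),interpolation=cv2.INTER_CUBIC)
c=np.vstack([np.hstack([f(a,290,175,80,75,400,300*5//4)[:300],f(a,95,225,105,40,400,152)[:152].copy() if 0 else cv2.copyMakeBorder(f(a,95,225,105,40,400,152),0,148,0,0,cv2.BORDER_CONSTANT)]),
 np.hstack([f(b,255,155,65,50,400,300),f(b,240,225,70,100,400,300*19//10)[:300]])])
cv2.imwrite("pics/crop1.png",c)
E
```

```text
(no output)
```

View pics/crop1.png

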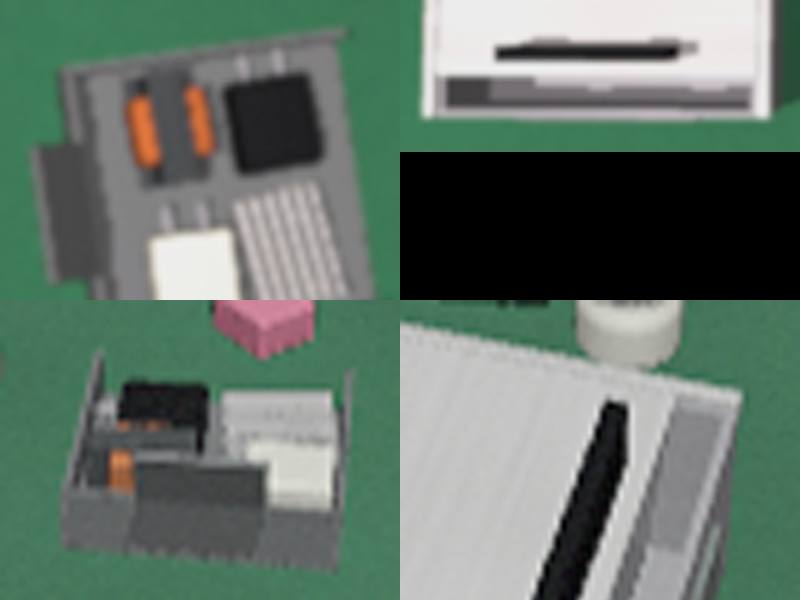

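```bash
cat > h.py <<'E'
import numpy as np,cv2
from station import manip,cams
I={n:cams.camera_info(n) for n in("side","top")}
def ray(n,p):
    K,T=np.array(I[n]["K"]),np.array(I[n]["T"]); return T[:3,3],T[:3,:3]@np.linalg.solve(K,[p[0],p[1],1])
def onz(n,p,z):
    o,d=ray(n,p); return o+d*(z-o[2])/d[2]
def tri(p,s):
    A=[];b=[]
    for n,q in(("top",p),("side",s)):
        o,d=ray(n,q); d=d/np.linalg.norm(d); M=np.eye(3)-np.outer(d,d); A.append(M); b.append(M@o)
    return np.linalg.lstsq(np.vstack(A),np.hstack(b),rcond=None)[0]
def proj(n,X):
    K,T=np.array(I[n]["K"]),np.array(I[n]["T"]); c=K@(T[:3,:3].T@(np.array(X)-T[:3,3])); return c[:2]/c[2]
E
python3 - <<'E'
from h import *
a=cv2.imread("pics/top0.png"); b=cv2.imread("pics/side0.png")
g=a.astype(int)
ng=((g[:,:,1]-g[:,:,2])<30).astype(np.uint8)
def big(x0,y0,x1,y1,m):
    s=np.zeros_like(m); s[y0:y1,x0:x1]=m[y0:y1,x0:x1]
    return max(cv2.findContours(s,0,cv2.CHAIN_APPROX_NONE)[0],key=cv2.contourArea)
c=big(285,170,380,255,ng); print("tray",cv2.approxPolyDP(c,2.5,True)[:,0].tolist())
c=big(85,200,205,265,ng); print("hop",cv2.approxPolyDP(c,3,True)[:,0].tolist())
dk=(g.max(2)<60).astype(np.uint8); c=big(110,230,185,244,dk); print("bar",cv2.minAreaRect(c),cv2.boundingRect(c))
gs=b.astype(int); c=big(255,235,290,295,(gs.max(2)<50).astype(np.uint8)); print("barside",cv2.approxPolyDP(c,1.5,True)[:,0].tolist())
for n,p,z in[("tab1",(296.6,204.4),.0876),("tab2",(300.4,231.4),.0876),("end",(359.6,181),.035),("barL",(120,236.5),.144),("barR",(168,236.5),.144),("hopFL",(101,256),.1),("hopFR",(193,256),.1),("railL",(106,97),.1),("railR",(192,97),.1)]: print(n,onz("top",p,z).round(3))
E
```

```text
tray [[359, 181], [302, 189], [303, 203], [296, 205], [299, 230], [308, 232], [311, 245], [367, 237], [360, 210]]
hop [[102, 200], [101, 255], [191, 256], [195, 251], [195, 200]]
bar ((144.0, 238.5), (1.0, 46.0), 90.0) (121, 238, 47, 2)
barside [[277, 243], [265, 271], [264, 288], [267, 287], [278, 255], [279, 244]]
tab1 [ 0.491 -0.135  0.088]
tab2 [ 0.423 -0.144  0.088]
end [ 0.554 -0.303  0.035]
barL [0.411 0.29  0.144]
barR [0.411 0.175 0.144]
hopFL [0.361 0.35  0.1  ]
hopFR [0.362 0.121 0.1  ]
railL [0.761 0.347 0.1  ]
railR [0.76  0.129 0.1  ]
```

```bash
python3 - <<'E'
from h import *
print(tri((168.5,236.5),(278,243)).round(3),tri((119.5,236.5),(264.5,271)).round(3))
P=[onz("top",p,.035)[:2] for p in((359.8,181),(302,188.6),(310.5,245.5),(367.5,237))]
print(np.round(P,4).tolist())
e=(P[0]+P[3])/2; bk=(P[1]+P[2])/2
t=(onz("top",(296.6,204.4),.0876)+onz("top",(300,230.6),.0876))[:2]/2
for d in(e-bk,e-t,np.array([[0,1],[-1,0]])@(P[0]-P[3]),np.array([[0,1],[-1,0]])@(P[1]-P[2])): print(np.linalg.norm(d).round(4),np.degrees(np.arctan2(d[1],d[0])).round(2))
print("e",e,"bk",bk,"t",t)
E
```

```text
[0.408 0.175 0.135] [0.409 0.286 0.159]
[[0.5543, -0.3039], [0.5341, -0.153], [0.386, -0.1746], [0.4086, -0.3221]]
0.1507 -81.81
0.1756 -82.31
0.1468 -82.86
0.1496 -81.71
e [ 0.48148608 -0.31300034] bk [ 0.46001604 -0.16383404] t [ 0.45800016 -0.13895298]
```

```bash
cat >> h.py <<'E'
from scipy.spatial.transform import Rotation as Ro
def tool(yaw,pitch):
    """tool x = world direction at yaw+90 deg (tray y for a tray at that yaw); fingers tilt by pitch deg towards tray +x"""
    a,p=np.radians(yaw),np.radians(pitch); u=np.array([np.cos(a),np.sin(a),0]);w=np.array([0,0,1.])
    z=np.sin(p)*u-np.cos(p)*w; y=np.cos(p)*u+np.sin(p)*w; return Ro.from_matrix(np.array([np.cross(y,z),y,z]).T)
def rel(*tg,base=None):
    s=manip.sense(); R0=Ro.from_quat(s["tool_rot"]); p0=s["tcp_pos"]
    if base: p0,R0=np.array(base[0]),base[1]
    for p,R in tg: print((R0.inv().apply(np.array(p)-p0)*100).round(2).tolist(),(R0.inv()*R).as_rotvec(degrees=True).round(2).tolist())
E
python3 - <<'E'
from h import *
R=tool(-90,0)
rel(([.5,-.2,.3],R),([.45,.15,.25],R),([.362,.233,.2],R))
E
```

```text
[41.37, -27.99, -4.99] [-0.11, -0.0, 17.98]
[47.42, -62.82, 0.08] [-0.11, -0.0, 17.98]
[41.61, -73.42, 5.1] [-0.11, -0.0, 17.98]
```

Call:
carry_out:
  targets:
    - [[41.4,-28,-5,0,0,18,4],[41.4,-28,-5,0,0,18,4],[41.4,-28,-5,0,0,18,4],[41.4,-28,-5,0,0,18,4],[41.4,-28,-5,0,0,18,4],[41.4,-28,-5,0,0,18,4],[41.4,-28,-5,0,0,18,4],[41.4,-28,-5,0,0,18,4],[41.4,-28,-5,0,0,18,4],[41.4,-28,-5,0,0,18,4],[41.4,-28,-5,0,0,18,4],[41.4,-28,-5,0,0,18,4]]

```text
t: 1.1
tcp_pos: [0.4996, -0.2001, 0.3]
tool_rot: [1.0, -0.0, -0.0, -0.0]
force: [-0.4, -0.7, 0.3]
finger_gap: 0.469
gripper_force: 0.0
```

```bash
python3 - <<'E'
from h import *
R=tool(-90,0)
rel(([.5,-.2,.3],R),([.45,.15,.25],R),([.362,.233,.2],R))
E
```

```text
[0.04, -0.01, 0.0] [-0.02, 0.03, -0.02]
[-4.97, -35.01, 5.02] [-0.02, 0.03, -0.02]
[-13.77, -43.3, 10.03] [-0.02, 0.03, -0.02]
```

Call:
carry_out:
  targets:
    - [[-5,-35,5,0,0,0,4],[-5,-35,5,0,0,0,4],[-5,-35,5,0,0,0,4],[-5,-35,5,0,0,0,4],[-5,-35,5,0,0,0,4],[-5,-35,5,0,0,0,4],[-5,-35,5,0,0,0,4],[-5,-35,5,0,0,0,4],[-5,-35,5,0,0,0,4],[-13.8,-43.3,10,0,0,0,4],[-13.8,-43.3,10,0,0,0,4],[-13.8,-43.3,10,0,0,0,4]]

```text
t: 2.1
tcp_pos: [0.3639, 0.2283, 0.2018]
tool_rot: [1.0, -0.0, 0.0, -0.0]
force: [1.3, 0.7, -0.5]
finger_gap: 0.465
gripper_force: 0.0
```

Call:
carry_out:
  targets:
    - [[0,0,0,0,0,0,4],[0,0,0,0,0,0,4]]

```text
t: 2.27
tcp_pos: [0.3624, 0.228, 0.2014]
tool_rot: [1.0, 0.002, -0.002, 0.001]
force: [0.7, -1.2, 0.1]
finger_gap: 0.469
gripper_force: 0.0
```

```bash
python3 - <<'E'
from h import *
cv2.imwrite("pics/top1.png",cams.snapshot("top")[:,:,::-1]); 
b=cams.snapshot("side")[:,:,::-1];cv2.imwrite("pics/side1.png",b)
cv2.imwrite("pics/side1c.png",cv2.resize(b[170:350,130:380],None,fx=3,fy=3))
print(manip.sense()["tcp_pos"])
E
```

```text
[0.36611635 0.22729021 0.20262894]
```

View pics/side1c.png

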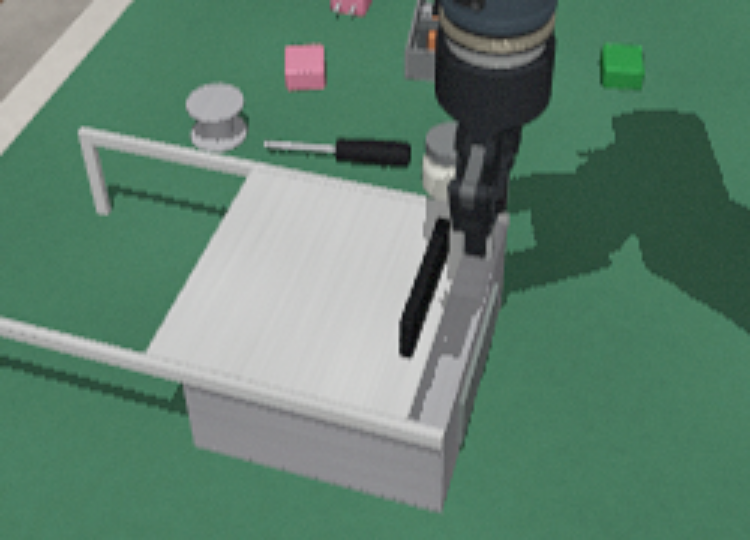

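The crop (3x from (130,170)) shows the open fingers at side pixel (287,248), just robot-side of the black bar ((264–279), (243–288)). The shutter is already slightly ajar, so I'll descend and push.

Call:
carry_out:
  targets:
    - [[0,0,3.5,0,0,0,4],[0,0,7,0,0,0,4],[0,0,7,0,0,0,4],[1.5,0,7,0,0,0,4],[3,0,7,0,0,0,4],[4.5,0,7,0,0,0,4],[6,0,7,0,0,0,4],[7.5,0,7,0,0,0,4],[9,0,7,0,0,0,4],[10.5,0,7,0,0,0,4],[12,0,7,0,0,0,4],[12.5,0,7,0,0,0,4]]

```text
t: 3.37
tcp_pos: [0.4922, 0.226, 0.1339]
tool_rot: [1.0, -0.001, 0.001, 0.0]
force: [-2.6, -1.5, -0.4]
finger_gap: 0.473
gripper_force: 1.4
```

```bash
python3 - <<'E'
from h import *
b=cams.snapshot("side")[:,:,::-1];cv2.imwrite("pics/side2.png",b)
s=manip.sense();print(s["tcp_pos"],s["force"],s["qd"].round(3))
E
```

```text
[0.49286805 0.22609308 0.13389683] [ 0.09182178  0.32663433 -0.40368657] [ 0.013 -0.012  0.028  0.004 -0.051  0.012]
```

Call:
carry_out:
  targets:
    - [[1,0,0,0,0,0,4],[2,0,0,0,0,0,4],[3,0,0,0,0,0,4],[4,0,0,0,0,0,4],[4.4,0,0,0,0,0,4],[4.8,0,0,0,0,0,4],[5,0,0,0,0,0,4],[5.2,0,0,0,0,0,4]]

```text
t: 4.08
tcp_pos: [0.5419, 0.2273, 0.1323]
tool_rot: [1.0, -0.0, -0.0, -0.0]
force: [-6.8, 1.5, 4.6]
finger_gap: 0.464
gripper_force: 2.7
```

Call:
carry_out:
  targets:
    - [[0.2,0,0,0,0,0,4],[0.4,0,0,0,0,0,4],[0.6,0,0,0,0,0,4],[0.6,0,0,0,0,0,4]]

```text
t: 4.42
tcp_pos: [0.5419, 0.2273, 0.132]
tool_rot: [1.0, 0.0, -0.007, 0.001]
force: [-12.9, -0.2, 9.6]
finger_gap: 0.464
gripper_force: 6.6
```

At its stop (TCP x matches the predicted 0.541, force climbing). Back off and rise.

Call:
carry_out:
  targets:
    - [[-3,0,0,0,0,0,4],[-3,0,-3,0,0,0,4],[-3,0,-7,0,0,0,4],[-3,0,-11,0,0,0,4],[-3,4,-15,0,0,0,4],[-3,8,-17,0,0,0,4],[-3,12,-17,0,0,0,4],[-3,16,-17,0,0,0,4],[-3,20,-17,0,0,0,4],[-3,22,-17,0,0,0,4],[-3,22,-17,0,0,0,4]]

```text
t: 5.33
tcp_pos: [0.5196, 0.0016, 0.303]
tool_rot: [1.0, -0.003, 0.002, 0.002]
force: [0.2, 0.6, -0.5]
finger_gap: 0.468
gripper_force: 0.0
```

```bash
python3 - <<'E'
from h import *
b=cams.snapshot("side")[:,:,::-1];a=cams.snapshot("top")[:,:,::-1]
cv2.imwrite("pics/side3.png",b);cv2.imwrite("pics/top3.png",a);cv2.imwrite("pics/both3.png",cv2.resize(np.hstack([a,b]),None,fx=.78,fy=.78))
R=tool(-82,30); t=np.array([.4588,-.1514,.066]); z=R.apply([0,0,1])
rel((t-.1*z,R),(t,R)); print(manip.sense()["tcp_pos"])
E
```

```text
[-6.69, 10.8, 14.98] [-29.94, 2.02, -8.05]
[-5.99, 15.75, 23.64] [-29.94, 2.02, -8.05]
[0.51876522 0.00590776 0.30259181]
```

View pics/both3.png

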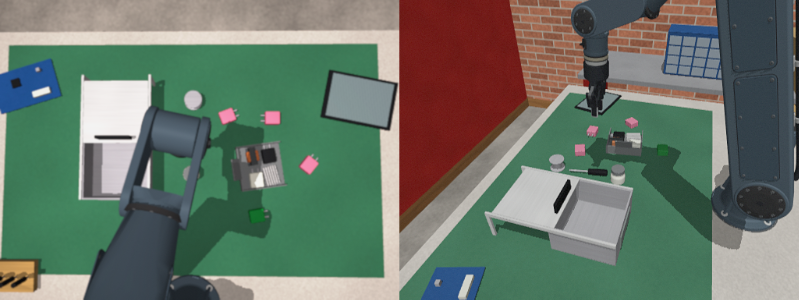

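Shutter is open: mouth shown clear at (115,168) in the left half, bar at its far edge (113,137); tray undisturbed. Now the pregrasp.

Call:
carry_out:
  targets:
    - [[-6.7,10.8,15,-30,2,-8,3],[-6.7,10.8,15,-30,2,-8,3],[-6.7,10.8,15,-30,2,-8,3],[-6.7,10.8,15,-30,2,-8,3],[-6.7,10.8,15,-30,2,-8,3],[-6.7,10.8,15,-30,2,-8,3],[-6.7,10.8,15,-30,2,-8,3],[-6.7,10.8,15,-30,2,-8,3]]

```text
t: 6.1
tcp_pos: [0.4512, -0.0995, 0.1517]
tool_rot: [0.964, 0.07, 0.017, 0.258]
force: [0.7, -0.3, 0.1]
finger_gap: 0.349
gripper_force: 0.0
```

```bash
python3 - <<'E'
from h import *
b=cams.snapshot("side")[:,:,::-1];a=cams.snapshot("top")[:,:,::-1]
R=tool(-82,30); t=np.array([.4588,-.1514,.066]); z=R.apply([0,0,1])
for k in range(3): rel((t,R)); cams.snapshot("top")
print(manip.sense()["tcp_pos"])
f=lambda im,c:cv2.resize(im[c[1]-45:c[1]+45,c[0]-60:c[0]+60],(400,300))
cv2.imwrite("pics/c4.png",np.hstack([f(a,(315,205)),f(b,(290,165))]))
E
```

```text
[-0.16, 0.09, 10.14] [0.05, -0.16, 0.13]
[-0.17, 0.05, 10.15] [0.08, -0.18, 0.1]
[-0.15, 0.03, 10.15] [0.09, -0.17, 0.09]
[ 0.45256164 -0.10067891  0.15364894]
```

View pics/c4.png

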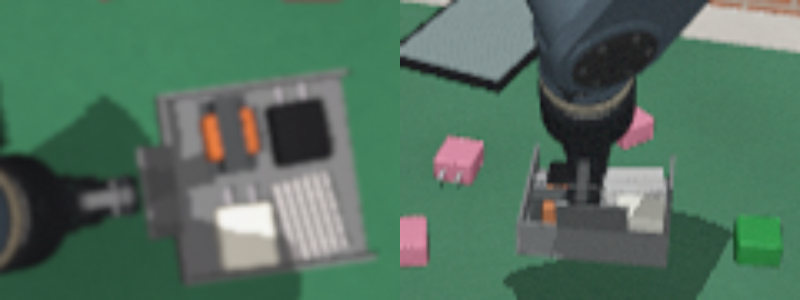

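The fingers (crop about top (302,206)) line up with the middle of the tab. Advance and grip.

Call:
carry_out:
  targets:
    - [[-0.1,0,2.5,0,0,0,3],[-0.1,0,5,0,0,0,3],[-0.1,0,7.5,0,0,0,3],[-0.1,0,9,0,0,0,3],[-0.1,0,10.1,0,0,0,3],[-0.1,0,10.1,0,0,0,3],[-0.1,0,10.1,0,0,0,3]]

```text
t: 6.93
tcp_pos: [0.4574, -0.1514, 0.0652]
tool_rot: [0.963, 0.068, 0.017, 0.259]
force: [0.0, 0.1, 0.6]
finger_gap: 0.348
gripper_force: 0.0
```

Call:
carry_out:
  targets:
    - [[0,0,0,0,0,0,1.5],[0,0,0,0,0,0,0],[0,0,0,0,0,0,0],[0,0,0,0,0,0,0],[0,0,0,0,0,0,0],[0,0,0,0,0,0,0],[0,0,0,0,0,0,0],[0,0,0,0,0,0,0]]
  force: 100

```text
t: 7.6
tcp_pos: [0.4574, -0.1507, 0.066]
tool_rot: [0.963, 0.069, 0.018, 0.259]
force: [-0.2, 3.8, 7.9]
finger_gap: 0.044
gripper_force: 98.5
```

```bash
python3 - <<'E'
from h import *
s=manip.sense();print(s["tcp_pos"],s["finger_gap"],s["gripper_force"],s["force"])
p=s["tcp_pos"];R=Ro.from_quat(s["tool_rot"])
rel((p+[0,0,.05],R),([.47,-.14,.30],tool(-90,30)),([.46,.33,.30],tool(-90,30)))
E
```

```text
[ 0.45739907 -0.15070092  0.06598399] 0.04439274014032075 98.45733404159546 [-0.24071235  3.78869366  7.87754851]
[-0.0, 2.51, -4.33] [0.0, 0.0, 0.0]
[1.39, 10.97, -20.69] [0.09, -4.07, 7.09]
[7.08, -29.4, -44.09] [0.09, -4.07, 7.09]
```

```bash
python3 - <<'E'
from h import *
rel(([.47,-.145,.30],tool(-90,38)))
E
```

```text
[1.32, 11.4, -20.44] [-7.89, -4.56, 6.8]
```

Call:
carry_out:
  targets:
    - [[0,0.25,-0.43,0,0,0,0],[0,0.75,-1.3,0,0,0,0],[0,1.5,-2.6,0,0,0,0],[0,2.5,-4.3,0,0,0,0],[0,3.5,-6.1,0,0,0,0],[0,4.5,-7.8,0,0,0,0],[0,5.5,-9.5,0,0,0,0],[0,6,-10.4,0,0,0,0],[0,6,-10.4,0,0,0,0]]

```text
t: 8.35
tcp_pos: [0.4572, -0.1503, 0.1863]
tool_rot: [0.963, 0.068, 0.019, 0.258]
force: [0.2, -0.2, -6.7]
finger_gap: 0.044
gripper_force: 98.1
```

```bash
python3 - <<'E'
from h import *
rel(([.47,-.145,.30],tool(-90,38)))
b=cams.snapshot("side")[:,:,::-1];a=cams.snapshot("top")[:,:,::-1]
cv2.imwrite("pics/both5.png",np.hstack([cv2.resize(x[100:260,200:420],(400,291)) for x in(a,b)]))
E
```

```text
[1.35, 5.39, -10.02] [-7.97, -4.57, 6.69]
```

View pics/both5.png

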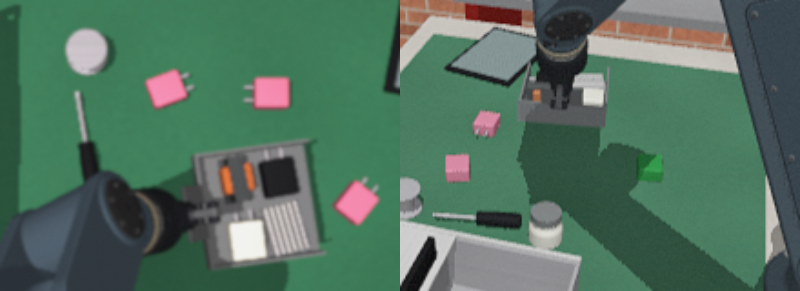

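The tray is held level (crop (255,205) left), with all four parts on it. Raise and turn slightly.

Call:
carry_out:
  targets:
    - [[0.1,0.5,-1,-0.8,-0.5,0.7,0],[0.4,1.6,-3,-2.4,-1.4,2,0],[0.7,2.7,-5,-4,-2.3,3.3,0],[0.9,3.8,-7,-5.6,-3.2,4.7,0],[1.2,4.9,-9,-7.2,-4.1,6,0],[1.3,5.4,-10,-8,-4.6,6.7,0],[1.3,5.4,-10,-8,-4.6,6.7,0]]

```text
t: 9.03
tcp_pos: [0.4709, -0.145, 0.2988]
tool_rot: [0.945, 0.001, -0.0, 0.326]
force: [0.9, 0.2, -7.1]
finger_gap: 0.046
gripper_force: 98.8
```

```bash
python3 - <<'E'
from h import *
print(manip.sense()["tcp_pos"])
rel(([.47,.1,.30],tool(-90,38)),([.458,.335,.30],tool(-90,38)))
E
```

```text
[ 0.47090628 -0.144989    0.29879222]
[-0.07, -19.22, -15.19] [0.04, 0.02, 0.07]
[-1.25, -37.73, -29.67] [0.04, 0.02, 0.07]
```

Call:
carry_out:
  targets:
    - [[0,-0.4,-0.3,0,0,0,0],[0,-1.1,-0.9,0,0,0,0],[-0.1,-2.3,-1.8,0,0,0,0],[-0.1,-3.8,-3,0,0,0,0],[-0.2,-5.3,-4.2,0,0,0,0],[-0.2,-6.8,-5.3,0,0,0,0],[-0.3,-8.3,-6.5,0,0,0,0],[-0.3,-9.8,-7.7,0,0,0,0],[-0.4,-11.3,-8.9,0,0,0,0],[-0.4,-12.8,-10.1,0,0,0,0],[-0.5,-14.3,-11.3,0,0,0,0],[-0.5,-15.8,-12.5,0,0,0,0]]

```text
t: 10.03
tcp_pos: [0.4635, 0.0573, 0.2975]
tool_rot: [0.946, 0.001, -0.003, 0.326]
force: [-0.2, -0.5, -7.0]
finger_gap: 0.045
gripper_force: 98.8
```

Call:
carry_out:
  targets:
    - [[0,-1.5,-1.2,0,0,0,0],[-0.1,-3,-2.4,0,0,0,0],[-0.1,-4.5,-3.6,0,0,0,0],[-0.2,-6,-4.7,0,0,0,0],[-0.2,-7.5,-5.9,0,0,0,0],[-0.3,-9,-7.1,0,0,0,0],[-0.3,-10.5,-8.3,0,0,0,0],[-0.4,-12,-9.4,0,0,0,0],[-0.5,-13.5,-10.6,0,0,0,0],[-0.6,-14.8,-11.7,0,0,0,0],[-0.7,-15.8,-12.4,0,0,0,0],[-0.8,-16.5,-12.9,0,0,0,0]]

```text
t: 11.03
tcp_pos: [0.4562, 0.2667, 0.2976]
tool_rot: [0.945, 0.002, -0.002, 0.326]
force: [-0.3, -0.5, -6.7]
finger_gap: 0.044
gripper_force: 98.7
```

```bash
python3 - <<'E'
from h import *
s=manip.sense();print(s["tcp_pos"],s["q"].round(2))
for th in(30,45,60,68): rel(([.458,.335,.30],tool(-90,30-th)))
E
```

```text
[0.45624815 0.26674688 0.29759244] [ 0.59  0.55  1.42 -0.54  1.58  2.27]
[0.19, -5.23, -4.4] [38.05, 0.24, 0.19]
[0.19, -5.23, -4.4] [53.05, 0.27, 0.16]
[0.19, -5.23, -4.4] [68.05, 0.3, 0.13]
[0.19, -5.23, -4.4] [76.05, 0.31, 0.11]
```

Call:
carry_out:
  targets:
    - [[0,-1,-0.8,3,0,0,0],[0.1,-2,-1.7,7,0,0,0],[0.1,-3,-2.6,12,0,0,0],[0.2,-4,-3.4,17,0,0,0],[0.2,-5.2,-4.4,22,0,0,0],[0.2,-5.2,-4.4,27,0,0,0],[0.2,-5.2,-4.4,32,0,0,0],[0.2,-5.2,-4.4,36,0,0,0],[0.2,-5.2,-4.4,38,0,0,0],[0.2,-5.2,-4.4,38,0,0,0]]

```text
t: 11.87
tcp_pos: [0.4575, 0.3303, 0.3009]
tool_rot: [1.0, -0.001, -0.004, 0.003]
force: [-0.3, 0.3, -7.3]
finger_gap: 0.043
gripper_force: 98.8
```

```bash
python3 - <<'E'
from h import *
s=manip.sense();print(s["tcp_pos"],s["q"].round(2))
for th in(30,45,60,68): rel(([.458,.335,.295],tool(-90,30-th)))
b=cams.snapshot("side")[:,:,::-1];a=cams.snapshot("top")[:,:,::-1]
cv2.imwrite("pics/both6.png",np.hstack([cv2.resize(a[90:290,50:280],(400,348)),cv2.resize(b[120:360,130:400],(400,348))]))
E
```

```text
[0.45745915 0.3303172  0.3009001 ] [ 0.43  0.39  1.52 -0.    1.24  2.  ]
[0.06, -0.47, 0.59] [0.32, 0.42, -0.1]
[0.06, -0.47, 0.59] [15.32, 0.4, -0.16]
[0.06, -0.47, 0.59] [30.32, 0.38, -0.21]
[0.06, -0.47, 0.59] [38.32, 0.37, -0.24]
```

View pics/both6.png

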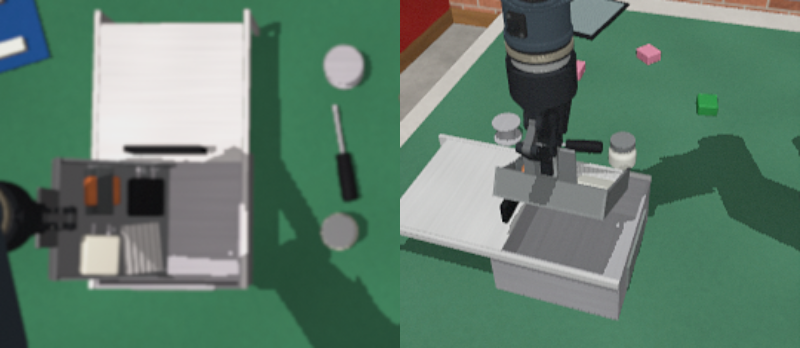

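Tray at 30° over the mouth, parts still in. Tip on to about 66°.

Call:
carry_out:
  targets:
    - [[0,-0.1,0.1,3,0,0,0],[0,-0.2,0.2,8,0,0,0],[0,-0.3,0.3,13,0,0,0],[0,-0.4,0.5,18,0,0,0],[0,-0.4,0.6,23,0,0,0],[0,-0.4,0.6,28,0,0,0],[0,-0.4,0.6,33,0,0,0],[0,-0.4,0.6,36,0,0,0],[0,-0.4,0.6,36,0,0,0],[0,-0.4,0.6,36,0,0,0],[0,-0.4,0.6,36,0,0,0],[0,-0.4,0.6,36,0,0,0]]

```text
t: 12.97
tcp_pos: [0.4589, 0.3379, 0.2964]
tool_rot: [0.951, 0.001, -0.001, -0.308]
force: [0.1, 1.0, -2.9]
finger_gap: 0.041
gripper_force: 99.6
```

```bash
python3 - <<'E'
from h import *
s=manip.sense();print(s["tcp_pos"],s["force"])
b=cams.snapshot("side")[:,:,::-1];a=cams.snapshot("top")[:,:,::-1]
cv2.imwrite("pics/both7.png",np.hstack([cv2.resize(a[90:290,50:280],(400,348)),cv2.resize(b[120:360,130:400],(400,348))]))
E
```

```text
[0.45889063 0.33785403 0.29642438] [ 0.05899156  0.99186548 -2.85003139]
```

View pics/both7.png

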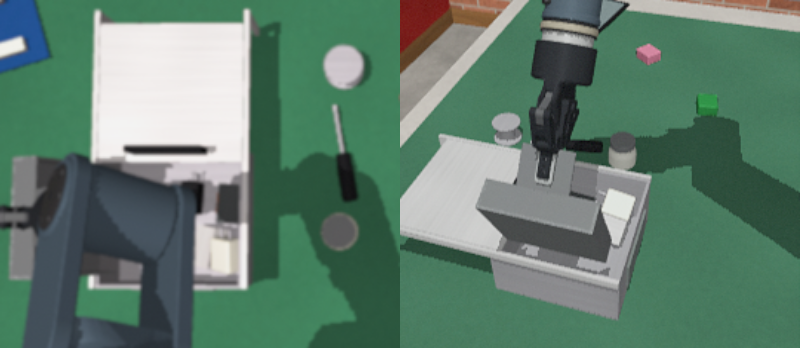

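Force dropped to the empty tray's weight (-2.9 N), and the parts are seen in the hopper (white at side (340,265), dark ones at top (175,200)). Raise, level, carry back.

```bash
python3 - <<'E'
from h import *
B=manip.sense(); b=(B["tcp_pos"],Ro.from_quat(B["tool_rot"]))
rel(([.458,.338,.37],b[1]),([.458,.33,.37],tool(-90,30)),([.47,.15,.37],tool(-90,30)))
E
```

```text
[-0.08, -4.33, -5.96] [0.0, 0.0, 0.0]
[-0.08, -3.68, -6.43] [-65.88, 0.14, 0.12]
[1.08, 10.91, -16.98] [-65.88, 0.14, 0.12]
```

Call:
carry_out:
  targets:
    - [[0,-1.5,-2,0,0,0,0],[0,-3,-4,0,0,0,0],[0,-4.3,-6,0,0,0,0],[0,-4.3,-6,-5,0,0,0],[0,-4,-6.4,-11,0,0,0],[0,-3.7,-6.4,-18,0,0,0],[0,-3.7,-6.4,-25,0,0,0],[0,-3.7,-6.4,-32,0,0,0],[0,-3.7,-6.4,-39,0,0,0],[0,-3.7,-6.4,-46,0,0,0],[0,-3.7,-6.4,-53,0,0,0],[0,-3.7,-6.4,-60,0,0,0]]

```text
t: 14.07
tcp_pos: [0.4588, 0.3312, 0.3708]
tool_rot: [0.978, 0.0, -0.0, 0.21]
force: [-0.3, -1.1, -2.7]
finger_gap: 0.046
gripper_force: 99.5
```

```bash
python3 - <<'E'
from h import *
s=manip.sense();print(s["tcp_pos"],s["force"])
rel(([.46,-.13,.30],tool(-82,30)))
b=cams.snapshot("side")[:,:,::-1];a=cams.snapshot("top")[:,:,::-1]
cv2.imwrite("pics/both8.png",np.hstack([cv2.resize(a[90:290,50:280],(400,348)),cv2.resize(b[100:360,130:400],(400,348))]))
E
```

```text
[0.45877388 0.33116855 0.37077577] [-0.31968272 -1.06901988 -2.6535493 ]
[0.09, 39.14, 25.39] [-5.75, 3.65, -7.07]
```

View pics/both8.png

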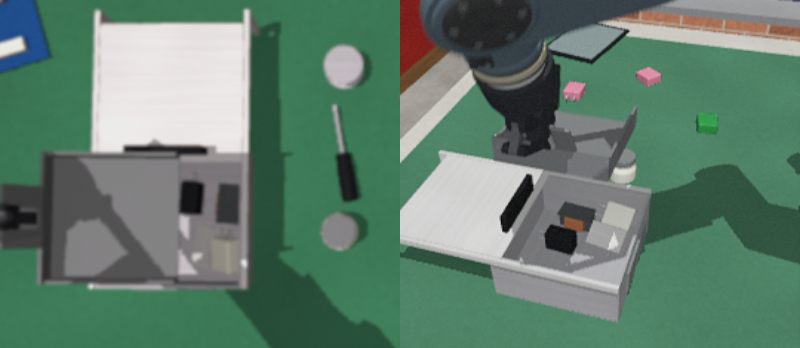

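The tray is empty, and black, white, transformer and heat sink all lie in the hopper (right half (560,240), (618,215), (575,215), (603,235)). Carry the tray back.

Call:
carry_out:
  targets:
    - [[0,1,0.7,-5.8,3.7,-7,0],[0,4,2.6,-5.8,3.7,-7,0],[0,7.5,4.9,-5.8,3.7,-7,0],[0,11,7.1,-5.8,3.7,-7,0],[0,14.5,9.4,-5.8,3.7,-7,0],[0,18,11.7,-5.8,3.7,-7,0],[0,21.5,13.9,-5.8,3.7,-7,0],[0,25,16.2,-5.8,3.7,-7,0],[0,28.5,18.5,-5.8,3.7,-7,0],[0,32,20.8,-5.8,3.7,-7,0],[0,35.5,23,-5.8,3.7,-7,0],[0,37.5,24.3,-5.8,3.7,-7,0]]

```text
t: 15.17
tcp_pos: [0.4573, -0.1151, 0.3008]
tool_rot: [0.964, 0.064, 0.018, 0.256]
force: [1.3, 0.7, -3.0]
finger_gap: 0.044
gripper_force: 99.6
```

```bash
python3 - <<'E'
from h import *
s=manip.sense();print(s["tcp_pos"],s["force"])
R=tool(-82,30)
rel(([.4574,-.1507,.20],R),([.4574,-.1507,.10],R),([.4574,-.1507,.068],R))
E
```

```text
[ 0.45731728 -0.11509429  0.30076126] [ 1.32569142  0.65329714 -3.04734772]
[-0.47, -1.94, 10.5] [-0.22, 0.13, -0.32]
[-0.48, -6.91, 19.18] [-0.22, 0.13, -0.32]
[-0.48, -8.5, 21.95] [-0.22, 0.13, -0.32]
```

Call:
carry_out:
  targets:
    - [[-0.5,-1,5,0,0,0,0],[-0.5,-1.5,8.5,0,0,0,0],[-0.5,-3,12,0,0,0,0],[-0.5,-4.7,15.5,0,0,0,0],[-0.5,-6,17.5,0,0,0,0],[-0.5,-7,19.2,0,0,0,0],[-0.5,-7.6,20.4,0,0,0,0],[-0.5,-8,21.1,0,0,0,0],[-0.5,-8,21.1,0,0,0,0],[-0.5,-8,21.1,0,0,0,0]]

```text
t: 16.0
tcp_pos: [0.4585, -0.1483, 0.0781]
tool_rot: [0.964, 0.066, 0.018, 0.257]
force: [-0.0, 0.6, -2.4]
finger_gap: 0.039
gripper_force: 99.7
```

```bash
python3 - <<'E'
from h import *
for k in range(3): cams.snapshot("top"); s=manip.sense();print(s["tcp_pos"],s["force"],s["ft_torque"])
R=tool(-82,30)
rel(([.4574,-.1507,.066],R))
E
```

```text
[ 0.45874222 -0.14830551  0.07851353] [ 0.31628348  0.46832297 -1.91440127] [ 0.55885543  0.10134236 -0.0316666 ]
[ 0.45894877 -0.1482856   0.07879245] [ 0.22774662 -0.35074345 -2.93138993] [0.52001202 0.0552919  0.04561142]
[ 0.45901644 -0.14822533  0.0788789 ] [ 0.33888709  0.07626742 -2.2532653 ] [0.55215463 0.07386903 0.07612079]
[-0.2, -0.45, 1.23] [-0.11, -0.0, -0.15]
```

Call:
carry_out:
  targets:
    - [[0,-0.2,0.35,0,0,0,0],[0,-0.4,0.7,0,0,0,0],[0,-0.5,0.87,0,0,0,0],[0,-0.55,0.95,0,0,0,0],[0,-0.55,0.95,0,0,0,0],[0,-0.55,0.95,0,0,0,0]]

```text
t: 16.65
tcp_pos: [0.4585, -0.1479, 0.0667]
tool_rot: [0.964, 0.067, 0.017, 0.257]
force: [0.7, -0.6, -1.1]
finger_gap: 0.046
gripper_force: 99.6
```

Call:
carry_out:
  targets:
    - [[0,-0.05,0.09,0,0,0,0],[0,-0.08,0.13,0,0,0,0],[0,-0.08,0.13,0,0,0,0]]

```text
t: 16.9
tcp_pos: [0.4585, -0.148, 0.066]
tool_rot: [0.964, 0.067, 0.017, 0.258]
force: [-0.5, 2.6, 4.0]
finger_gap: 0.043
gripper_force: 100.8
```

Call:
carry_out:
  targets:
    - [[0,0,0,0,0,0,1],[0,0,0,0,0,0,2],[0,0,0,0,0,0,3],[0,0,0,0,0,0,3],[0,0,0,0,0,0,3],[0,0,0,0,0,0,3]]

```text
t: 17.4
tcp_pos: [0.4584, -0.148, 0.0652]
tool_rot: [0.964, 0.067, 0.017, 0.257]
force: [0.2, 0.4, -0.2]
finger_gap: 0.352
gripper_force: 0.0
```

Call:
carry_out:
  targets:
    - [[0,0,-1.5,0,0,0,3],[0,0,-3.5,0,0,0,3],[0,0,-6,0,0,0,3],[0,0,-9,0,0,0,3],[0,0,-13,0,0,0,3],[0,0,-17,0,0,0,3],[0,0,-20,0,0,0,3],[0,0,-20,0,0,0,3],[0,0,-20,0,0,0,3]]

```text
t: 18.15
tcp_pos: [0.4456, -0.0486, 0.2401]
tool_rot: [0.964, 0.067, 0.019, 0.257]
force: [-1.1, 0.3, 0.0]
finger_gap: 0.35
gripper_force: 0.0
```

```bash
python3 - <<'E'
from h import *
s=manip.sense();print(s["t"],s["tcp_pos"],s["force"])
b=cams.snapshot("side")[:,:,::-1];a=cams.snapshot("top")[:,:,::-1]
cv2.imwrite("pics/both9.png",cv2.resize(np.hstack([a[80:300,80:400],b[100:320,100:400]]),(800,284)))
E
```

```text
18.15 [ 0.44555662 -0.04855636  0.24012267] [-1.10437792  0.28852127  0.03132565]
```

View pics/both9.png

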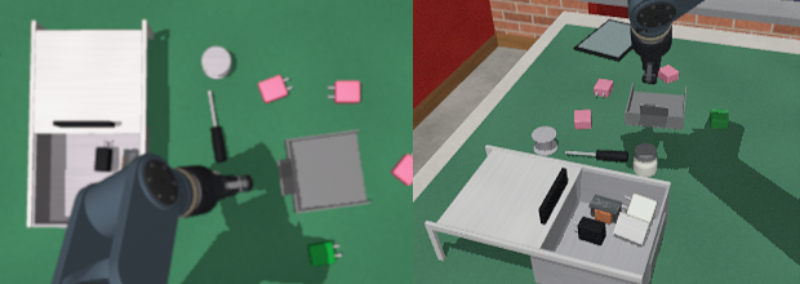

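The empty tray sits flat at (325,172), the four parts are in the hopper at about (610,220), the shutter is open, and the bystanders haven't moved. Handing in.

```bash
python3 -c "
from station import sign_off
print(sign_off())"
```

```text
the job is handed in; nothing more can be done
None
```

The job is handed in at about 18 s: the shutter is open against its stop, all four parts are in the hopper, the empty tray is flat on the bench where it started, and the jar, spool and screwdriver were not touched.

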